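# Set the coffee grinder to a double dose and dock the portafilter under its spout

### The arm

A 6-joint arm with a two-finger parallel gripper is mounted at the origin on a cart in front of the work surface, level with it; the furniture and walls round the work are solid. World frame = base frame: x ahead of the robot, y to its left, z up, the work surface at z = 0. Lengths are in m, angles in rad, forces in N, time in s.
With the tool pointing down it reaches from about 0.325 to 0.9 m from the base axis. Payload 6.1 kg.
Tool frame: the origin (TCP) lies between the finger pads; the fingertips stand ctrl.nose_length ahead of it and the grasp point (between the pads) lies 8 mm behind it (ctrl.nose_length is the distance from the TCP to the fingertips, in m); y points along the fingers, z is the direction in which the jaws open and shut, and the axes are right-handed (so a half turn about y gives the same grasp; the last joint's range is limited). The gripper opens to 85 mm and grips with 20 to 120 N. Pads are 22 mm wide; open, the fingers measure 114 mm over their backs; the gripper's body (76 mm by 85 mm) begins 54 mm behind the grasp point. The pads swing forward as they close: fully open they stand 13 mm farther back than shut.
Start: joints at [-1.258, 0.22, 1.526, -0, 1.395, -0.126], TCP at [0.266, -0.566, 0.242] pointing down, gripper open.
Joint ranges: [-2.98, 2.98], [-0.91, 2.08], [0.09, 2.57], [-1.24, 4.39], [0.2, 2.65], [-2.68, 2.68]. Speed limits (rad/s): [2.57, 2.57, 3.01, 3.14, 3.14, 3.14].

### API

Orientations are given as a unit quaternion [x, y, z, w].
In Python, from rig import monitor, grab_frame, get_calibration, job, ctrl gives the robot as it stands.
- The arm moves only by the shell command python3 -m pendant 'ROWS'. ROWS is JSON, a list of rows, each a list of 7 numbers: the finger opening in cm, from 0 to 8.54, then the shift along the world's x, y, z in cm, then the turn, a rotation vector about the world's x, y, z in degrees. In form: [[fingers, dx, dy, dz, ax, ay, az], ...]. A call has 1 to 20 rows; each row shifts and turns the commanded pose from where the row before left it; what a row does not reach is not made up. A row lasts 1/12 s, in which the tool goes at most 41.7 mm and 7.16 degrees, less where a joint would pass 70% of its speed; a pose out of reach is approached as far as the arm can. A call with a gripper value outside its range is refused whole. The fingers move at their own pace and stop on an object; the grip force is fixed at half the most. Time passes only in rows, so rows that do not move let the fingers close. It gives the time, the measured TCP pose, the force and the opening at its end, in the units of the state.
- monitor.state(): the state, without advancing time (a new reading comes with each control period).
- grab_frame(name): name is "side" or "top" or "wrist"; returns the picture (384x512x3 uint8, red, green, blue); there is no depth.
- get_calibration(name): a dict with "fx", "fy", "cx", "cy" (pixels), "T" (4x4, takes a point from camera to world coordinates). Camera axes: x right, y up, looking along -z (the intrinsics and any distortion apply to the point x, -y, -z); pixel columns grow to the right and rows downward; lengths in m; the calibration is good to about 2 mm. A picture is of the moment at which its call begins: read the wrist's pose just before it. get_calibration takes no time and is no camera call; for the wrist camera it gives the pose at the moment of the call.
- job.close_job(): hands the job in, once; it reports no verdict.
The state is a dict: "time_s": time; "joint_pos": joint angles; "qd": joint speeds; "tau": joint torques, N m; "tool_pos": TCP position; "orientation": TCP orientation; "force": force on the tool from outside, world axes, zero at the start; "wrist_torque": the same for the moment, N m; "gripper_width": opening from 0.0 (shut) to 1.0 (fully open).
Only numpy, scipy, OpenCV 4.12 (cv2) and the standard library are available. Lean on these libraries where they do the work, as an engineer would, in place of code of your own. Each camera call takes 0.05 s, during which the arm holds its last target. There are 200 camera calls.

### The job

Get the coffee grinder ready for a double: push its orange dose slide all the way to the two-cup end, then take the portafilter by its handle and slide it level into the grinder's fork, under the hold-down lips and the spout, until it is fully home and keeps the red start switch pressed in. Set the dose before the switch is pressed, because the switch starts the grind; let go of the portafilter and leave it hanging in the fork, and do not shift the tamper or the mug.

Things in the scene. Friction and masses are not known exactly. Their poses are not given: they have to be found in the camera images.
- grinder: charcoal coffee grinder fixed on the table, 270 x 145 mm, 335 mm high. Origin on the table; local x points to its back (fork at the front, local -x), y to the robot's left, z up. Tower front at x = 0; head over the fork x = -80 to 154, z = 168 to 222 mm, its flat top is the control deck; smoked hopper behind (front edge x = 25 mm)
- fork_seat (a point): where the portafilter's origin lies when fully home: grinder-local (-50, 0, 79) mm, axes as the grinder's. The portafilter enters along this frame's +x, at this height, from at least 85 mm in front. Stops for the lugs 20 mm behind this point
- fork_mouth (a point): between the tips of the fork's two aluminium prongs, level with their top: grinder-local (-98, 0, 105) mm. Gap for the bowl 67 mm; side walls 94 mm apart inside. Hold-down lips: underside 9.5 mm above the prongs, 78 mm apart, from 22 mm behind this point, flared up toward the tips
- spout_mouth (a point): underside of the steel spout that overhangs the seated bowl, grinder-local (-46, 0, 135) mm, 19 mm above the seated rim; 30 mm in diameter, widening to 48 mm at the head
- dose_slide (a joint): position of the dose slide on the control deck, m: 0 at the one-cup mark (grinder-local y = +20 mm), 0.040 at its stop at the two-cup marks (y = -20 mm, the robot's right); moves along grinder-local -y and stays where it is left; about 1.2 N
- dose_grip (a point): top centre of the orange slide grip: a tab 18 mm along grinder x, 11 mm along y, standing 24 mm above the deck (grip top at z = 248 mm); moves with the slide
- start_switch (a joint): travel of the red start switch between the prongs at the back of the fork, m: 0 out, 0.006 when the portafilter is fully home; a light spring (0.3 N)
- portafilter: steel portafilter without spouts, black handle, 204 x 86 mm, 37 mm high, 0.38 kg. Origin under the bowl's centre; handle along local -x, from 60 to 168 mm, 26 mm wide, axis at z = 26 mm. Bowl 62 mm across; rim 72 mm across, z = 26 to 37 mm. A lug on either side (x -20 to 20, out to y = +-43, z = 26 to 33 mm): lugs ride on the prongs, under the lips
- portafilter_grip (a point): a good place to grip the handle: on its axis, 100 mm in front of the bowl's centre (portafilter-local (-100, 0, 26) mm)
- tamper: coffee tamper, steel base 58 mm in diameter, dark wooden handle, 91 mm high; origin under its centre. Bystander
- mug: cream mug, 84 mm in diameter, 90 mm high; origin under it; stands left of the grinder. Bystander

How it is judged:
By the outcome, as a careful person would: the job done as asked, in the order asked, and still so for the second after the job is handed in, with the robot touching nothing.
It also fails if it takes over 58 s, if anything falls off the work surface, if the arm or the gripper's body presses on something with over 40 N, if the wrist force passes 120 N, or if a joint passes its speed limit or range.

## Working session

There is one attempt and no reset: what is moved stays moved. The work goes in short steps, Python scripts to look and compute and a shell command to move; the robot and the scene stay as the last step left them, time stands still between calls to the robot, and variables do not carry over. Pictures are saved under pics/ and viewed, about 8 in all and at most 12, crops included, and the job is handed in when it is done.

```bash
mkdir -p pics; ls; python3 - <<'E'
from rig import monitor, grab_frame, get_calibration, job, ctrl
import cv2,numpy as np
print(monitor.state(), ctrl.nose_length)
for n in ["side","top"]:
    f=grab_frame(n); cv2.imwrite(f"pics/{n}0.png",f[:,:,::-1]); 
    c=get_calibration(n); print(n,{k:np.round(v,4).tolist() if not isinstance(v,str) else v for k,v in c.items()})
E
```

```text
pics
{'time_s': 0.0, 'joint_pos': array([-1.25809967e+00,  2.21265258e-01,  1.52761955e+00, -1.05145164e-05,
        1.39470639e+00, -1.26068057e-01]), 'qd': array([-1.52694482e-03,  9.37995653e-05, -9.79051508e-04,  5.57111804e-04,
        2.11789307e-03, -3.92461271e-04]), 'tau': array([ 5.74974219e-04, -4.96896136e+01, -3.89390910e+01, -3.20526269e-04,
        1.10652376e-02,  1.57728028e-06]), 'tool_pos': array([ 0.2653413 , -0.56522457,  0.24117052]), 'orientation': array([-0.15395545,  0.69086157, -0.68945522,  0.15381648]), 'force': array([-0.03023218, -0.61325432, -0.31994917]), 'wrist_torque': array([-0.03055031,  0.01781046, -0.00521341]), 'gripper_width': 0.9979803251760921} 0.011
side {'fx': 391.0156, 'fy': 391.0156, 'cx': 250.5112, 'cy': 191.487, 'T': [[-0.9199, 0.2553, -0.2977, 0.1964], [-0.3915, -0.555, 0.734, 0.8976], [0.0222, 0.7917, 0.6105, 0.8679], [0.0, 0.0, 0.0, 1.0]]}
top {'fx': 480.1935, 'fy': 480.1935, 'cx': 252.0952, 'cy': 195.3454, 'T': [[-0.4703, 0.7174, -0.514, -0.3819], [-0.8825, -0.3861, 0.2686, 0.5352], [-0.0057, 0.5799, 0.8147, 1.6176], [0.0, 0.0, 0.0, 1.0]]}
```

View pics/side0.png

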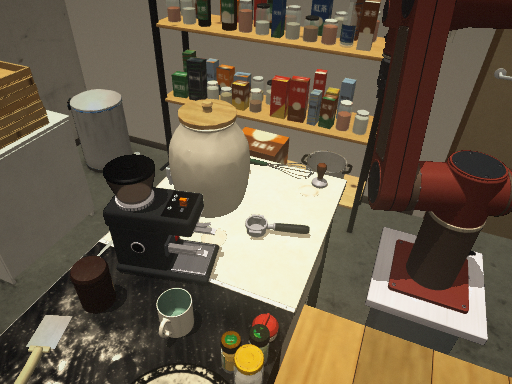

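View pics/top0.png

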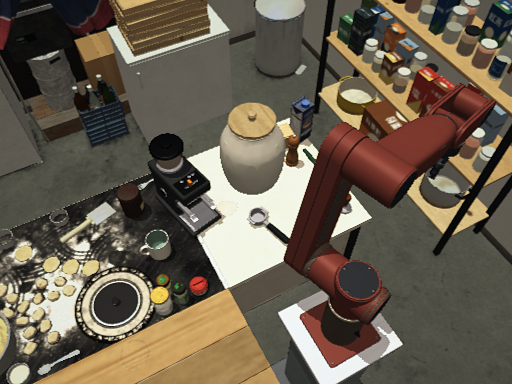

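```bash
cat > h.py <<'E'
import numpy as np,cv2
from rig import monitor, grab_frame, get_calibration
def ray(c,u,v):
    d=c["T"][:3,:3]@np.array([(u-c["cx"])/c["fx"],-(v-c["cy"])/c["fy"],-1]); return c["T"][:3,3],d
def onz(c,u,v,z):
    o,d=ray(c,u,v); return o+d*(z-o[2])/d[2]
def proj(c,P):
    R=np.array(c["T"]); p=(np.atleast_2d(P)-R[:3,3])@R[:3,:3]
    return np.c_[c["cx"]+c["fx"]*p[:,0]/-p[:,2], c["cy"]-c["fy"]*p[:,1]/-p[:,2]]
E
python3 - <<'E'
import cv2,numpy as np
a=cv2.imread("pics/side0.png")[150:290,95:325]; b=cv2.imread("pics/top0.png")[130:255,135:305]
a=cv2.resize(a,None,fx=3.4,fy=3.4,interpolation=cv2.INTER_CUBIC); b=cv2.resize(b,None,fx=4.6,fy=4.6,interpolation=cv2.INTER_CUBIC)
cv2.imwrite("pics/a.png",a);cv2.imwrite("pics/b.png",b);print(a.shape,b.shape)
E
```

```text
(476, 782, 3) (575, 782, 3)
```

View pics/a.png

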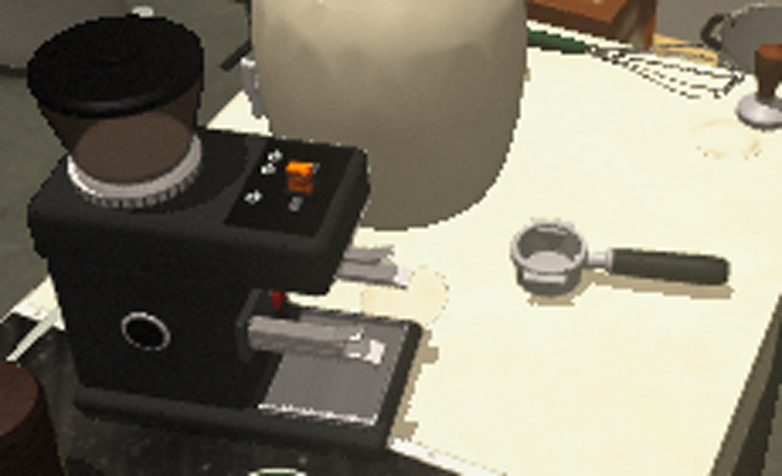

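View pics/b.png

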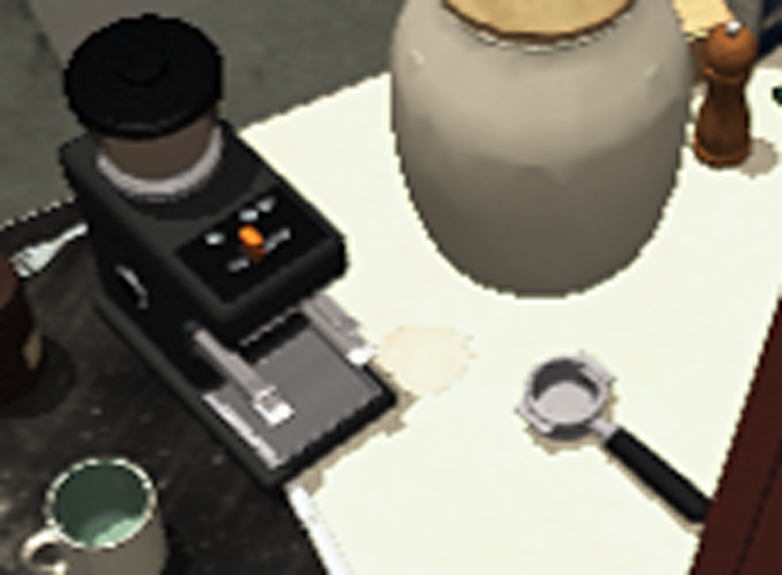

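```bash
python3 - <<'E'
from h import *
from scipy.optimize import least_squares
S=get_calibration("side");T=get_calibration("top")
A=lambda p:(95+(p[0]+.5)/3.4-.5,150+(p[1]+.5)/3.4-.5)
B=lambda p:(135+(p[0]+.5)/4.6-.5,130+(p[1]+.5)/4.6-.5)
def tri(a,b):
    M=[];r=[]
    for c,p in((S,A(a)),(T,B(b))):
        o,d=ray(c,*p);d=d/np.linalg.norm(d);P=np.eye(3)-np.outer(d,d);M.append(P);r.append(P@o)
    x=np.linalg.lstsq(np.vstack(M),np.hstack(r),rcond=None)[0]; return x
for n,a,b in (("Lprong",(375,350),(272,405)),("Rprong",(403,275),(358,353)),("slide",(300,165),(250,232)),("bowlrim",(549,245),(567,390)),("hend",(727,270),(705,512))):print(n,tri(a,b).round(4))
print("base corners", onz(S,*A((388,442)),0),onz(S,*A((420,350)),0),onz(T,*B((275,487)),0),onz(T,*B((395,405)),0))
for n,a,b in(("rim",(549,247),(566,390)),):
    print(onz(S,*A(a),.037),onz(T,*B(b),.037))
print("handle end axis",onz(S,*A((727,270)),.026),onz(T,*B((705,508)),.026))
print("handle start",onz(S,*A((610,262)),.026),onz(T,*B((615,437)),.026))
print("mug",onz(T,*B((103,503)),.09),"tamper",onz(S,*A((762,120)),0))
# fit
obs=[(S,A((388,442)),(-.116,.0725,0)),(T,B((275,487)),(-.116,.0725,0)),(T,B((395,405)),(-.116,-.0725,0)),
(S,A((375,350)),(-.098,.040,.105)),(T,B((272,405)),(-.098,.040,.105)),(S,A((403,275)),(-.098,-.040,.105)),(T,B((358,353)),(-.098,-.040,.105))]
def W(x,l):
    c,s=np.cos(x[2]),np.sin(x[2]);return np.array([x[0]+c*l[0]-s*l[1],x[1]+s*l[0]+c*l[1],l[2]])
f=lambda x:np.hstack([proj(c,W(x,l))[0]-p for c,p,l in obs])
r=least_squares(f,[.7,.1,0]);print("grinder",r.x,np.degrees(r.x[2]));print(r.fun.round(1))
sl=tri((300,165),(250,232))
c,s=np.cos(r.x[2]),np.sin(r.x[2]);d=sl[:2]-r.x[:2];print("slide local",c*d[0]+s*d[1],-s*d[0]+c*d[1],sl[2])
E
```

```text
Lprong [0.5739 0.2802 0.1152]
Rprong [0.5917 0.1958 0.1122]
slide [0.6423 0.2528 0.253 ]
bowlrim [0.5227 0.0379 0.0392]
hend [ 0.3648 -0.0062  0.033 ]
base corners [0.56741144 0.27566221 0.        ] [0.5900226  0.17251707 0.        ] [0.57557744 0.29092219 0.        ] [0.60181151 0.16501643 0.        ]
[0.52297409 0.03783586 0.037     ] [0.52382625 0.03813141 0.037     ]
handle end axis [ 0.36489375 -0.0126286   0.026     ] [ 0.37286406 -0.01121246  0.026     ]
handle start [0.46765974 0.02210867 0.026     ] [0.46865364 0.02074058 0.026     ]
mug [0.57379788 0.4316324  0.09      ] tamper [ 0.40313278 -0.2895937   0.        ]
grinder [0.68840975 0.25039273 0.22612809] 12.956185131266208
[-0.6  6.   0.8  3.7  3.7  0.8 -1.9 -2.9  2.6 -0.8 -2.5 -1.   0.6 -1.1]
slide local -0.04443487522153623 0.012688209283616268 0.2529615758733442
```

```bash
python3 - <<'E'
from h import *
from scipy.spatial.transform import Rotation as R
s=monitor.state();print(R.from_quat(s["orientation"]).as_matrix().round(3))
c=get_calibration("wrist");T=R.from_quat(s["orientation"]).as_matrix().T
print("cam in tool",(T@(c["T"][:3,3]-s["tool_pos"])).round(3),"look",(T@-c["T"][:3,2]).round(3),c["fx"],c["cx"],c["cy"])
t=get_calibration("top");S=get_calibration("side")
print("jar base front",onz(t,253,193,.0), "left/right edges z=.12",onz(t,221,150,.15),onz(t,284,150,.15),"lid top",onz(t,250,107,.3))
print("side: base",onz(S,210,216,0))
E
```

```text
[[-0.905 -0.001  0.425]
 [-0.425  0.002 -0.905]
 [-0.    -1.    -0.002]]
cam in tool [-0.079 -0.132 -0.   ] look [0.306 0.952 0.   ] 273.8332631905982 256.25245241559185 190.0057957653362
jar base front [ 6.47339422e-01 -6.95614206e-03 -2.22044605e-16] left/right edges z=.12 [0.80088426 0.05627956 0.15      ] [ 0.68062417 -0.16673628  0.15      ] lid top [ 0.82406513 -0.08962231  0.3       ]
side: base [0.69027703 0.03461847 0.        ]
```

```bash
python3 -m pendant '[[3,0.75,3.14,0.89,0,0,7],[3,0.75,3.14,0.89,0,0,7],[3,0.75,3.14,0.89,0,0,7],[3,0.75,3.14,0.89,0,0,7],[3,0.75,3.14,0.89,0,0,7],[3,0.75,3.14,0.89,0,0,7],[3,0.75,3.14,0.89,0,0,7],[3,0.75,3.14,0.89,0,0,7],[3,0.75,3.14,0.89,0,0,7],[3,0.75,3.14,0.89,0,0,7],[3,0.75,3.14,0.89,0,0,7],[3,0.75,3.14,0.89,0,0,7],[3,0.75,3.14,0.89,0,0,7],[3,0.75,3.14,0.89,0,0,7],[3,0.75,3.14,0.89,0,0,7],[3,0.75,3.14,0.89,0,0,7],[3,0.75,3.14,0.89,0,0,7],[3,0.75,3.14,0.89,0,0,7]]'
python3 -m pendant '[[3,2.4,2.5,-0.3,0,0,7],[3,2.4,2.5,-0.3,0,0,7],[3,2.4,2.5,-0.3,0,0,7],[3,2.4,2.5,-0.3,0,0,7],[3,2.4,2.5,-0.3,0,0,7],[3,2.4,2.5,-0.3,0,0,7],[3,2.4,2.5,-0.3,0,0,0],[3,2.4,2.5,-0.3,0,0,0],[3,2.4,2.5,-0.3,0,0,0],[3,2.4,2.5,-0.3,0,0,0],[3,0,0,0,0,0,0],[3,0,0,0,0,0,0]]'
python3 - <<'E'
from h import *
from scipy.spatial.transform import Rotation as R
s=monitor.state();print(R.from_quat(s["orientation"]).as_matrix().round(3),s["tool_pos"],s["joint_pos"].round(2))
c=get_calibration("wrist");f=grab_frame("wrist");np.save("w1.npy",np.array([c["T"]]));cv2.imwrite("pics/w1.png",cv2.resize(f,None,fx=1.5,fy=1.5,interpolation=cv2.INTER_CUBIC)[:,:,::-1])
E
```

```text
time_s: 1.6
tool_pos: [0.4003, 0.0011, 0.4027]
orientation: [0.685, -0.174, 0.174, -0.685]
force: [0.9, -0.4, 0.4]
gripper_width: 0.351
time_s: 2.6
tool_pos: [0.6406, 0.2506, 0.3685]
orientation: [0.703, 0.079, -0.084, -0.702]
force: [-0.5, 0.6, -0.1]
gripper_width: 0.351
[[ 0.973 -0.006 -0.229]
 [ 0.229 -0.002  0.973]
 [-0.006 -1.    -0.   ]] [0.64063432 0.250557   0.36851235] [ 0.26  0.33  1.16 -0.    1.66 -1.54]
```

View pics/w1.png

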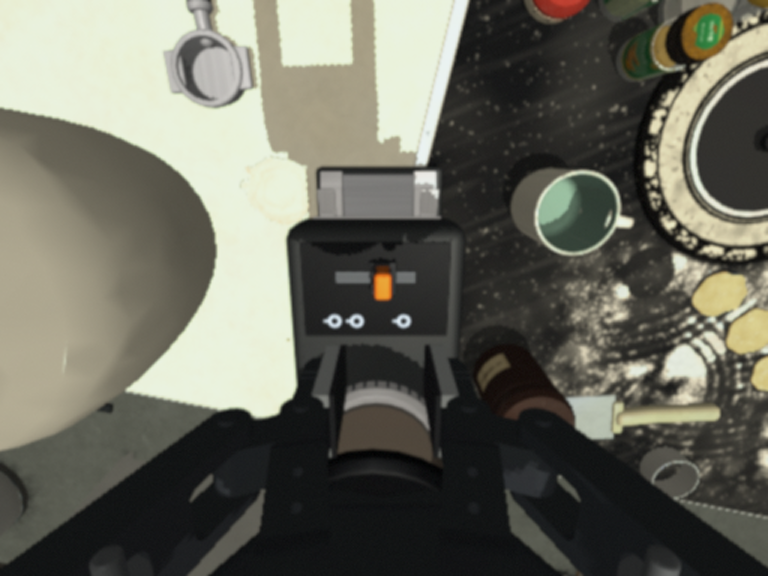

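```bash
python3 - <<'E'
from h import *
c=get_calibration("wrist");c["T"]=np.load("w1.npy")[0]
p=lambda u,v,z:onz(c,(u+.5)/1.5-.5,(v+.5)/1.5-.5,z)
y=np.radians(13.2);R=np.array([[np.cos(y),np.sin(y)],[-np.sin(y),np.cos(y)]])
g=np.array([.6884,.2504])
for n,u,v,z in (("grip",383,286,.248),("slotR",335,277,.222),("slotL",415,277,.222),("headFR",291,228,.215),("headFL",463,228,.215),("deckRfar",304,335,.222),("deckLfar",448,335,.222),("prongR out",319,172,.115),("prongL out",438,172,.115),("prongRin",342,210,.115),("prongLin",415,210,.115),("rimC",209,70,.037),("lugR",165,70,.033),("lugL",253,70,.033)):
    P=p(u,v,z);print(n,P.round(4),"local",(R@(P[:2]-g)).round(4))
E
```

```text
grip [0.6442 0.2504 0.248 ] local [-0.043   0.0101]
slotR [0.6536 0.2176 0.222 ] local [-0.0414 -0.024 ]
slotL [0.6406 0.2727 0.222 ] local [-0.0414  0.0326]
headFR [0.6277 0.1803 0.215 ] local [-0.0751 -0.0544]
headFL [0.6002 0.2974 0.215 ] local [-0.0751  0.0659]
deckRfar [0.7028 0.2039 0.222 ] local [ 0.0034 -0.0486]
deckLfar [0.6784 0.3077 0.222 ] local [0.0033 0.0581]
prongR out [0.5931 0.1783 0.115 ] local [-0.1092 -0.0485]
prongL out [0.5685 0.2833 0.115 ] local [-0.1092  0.0594]
prongRin [0.6219 0.2053 0.115 ] local [-0.0751 -0.0287]
prongLin [0.6063 0.2716 0.115 ] local [-0.0751  0.0393]
rimC [0.5257 0.0401 0.037 ] local [-0.2064 -0.1676]
lugR [ 0.5357 -0.0056  0.033 ] local [-0.2071 -0.2143]
lugL [0.5151 0.0823 0.033 ] local [-0.2071 -0.124 ]
```

The wrist picture shows the orange tab at (383,286), two-cup marks on image-left, one-cup mark right; jaws are already squarely above it. Descend astride it.

```bash
python3 -m pendant '[[3,0.1,0,-3.2,0,0,0],[3,0.1,0,-3.2,0,0,0],[3,0.1,0,-3.2,0,0,0],[3,0,0,-2,0,0,0],[3,0,0,-1,0,0,0],[3,0,0,0,0,0,0]]'
python3 - <<'E'
from h import *
c=get_calibration("wrist");f=grab_frame("wrist");np.save("w2.npy",np.array([c["T"]]));cv2.imwrite("pics/w2.png",cv2.resize(f,None,fx=1.5,fy=1.5,interpolation=cv2.INTER_CUBIC)[:,:,::-1])
print(monitor.state()["tool_pos"])
E
```

```text
time_s: 3.15
tool_pos: [0.6419, 0.2482, 0.2445]
orientation: [0.703, 0.079, -0.082, -0.702]
force: [-0.3, -0.5, -0.5]
gripper_width: 0.351
[0.64303229 0.24865087 0.24697539]
```

View pics/w2.png

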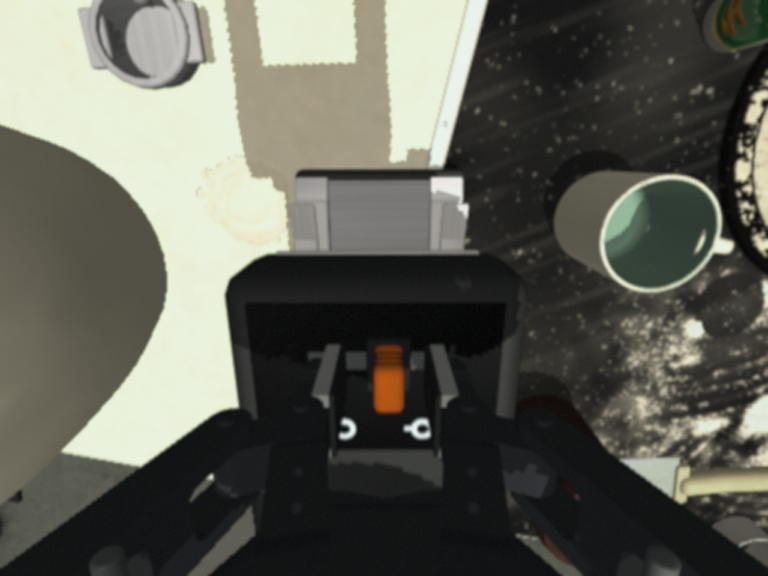

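```bash
python3 -m pendant '[[2,0,0,-0.5,0,0,0],[1.5,0,0,-0.5,0,0,0],[1.5,0,0,0,0,0,0],[1.5,0,0,0,0,0,0],[1.5,0.11,-0.49,0,0,0,0],[1.5,0.11,-0.49,0,0,0,0],[1.5,0.11,-0.49,0,0,0,0],[1.5,0.11,-0.49,0,0,0,0],[1.5,0.07,-0.29,0,0,0,0],[1.5,0,0,0,0,0,0]]'
python3 -m pendant '[[1.5,0.07,-0.29,0,0,0,0],[1.5,0,0,0,0,0,0]]'
python3 -m pendant '[[1.5,0.05,-0.2,0,0,0,0],[1.5,0,0,0,0,0,0]]'
```

```text
time_s: 4.03
tool_pos: [0.6502, 0.2268, 0.2393]
orientation: [-0.702, -0.083, 0.079, 0.703]
force: [0.7, -1.3, 6.6]
gripper_width: 0.175
time_s: 4.2
tool_pos: [0.6507, 0.2245, 0.2393]
orientation: [-0.702, -0.083, 0.079, 0.703]
force: [-0.4, 0.7, 5.2]
gripper_width: 0.172
time_s: 4.37
tool_pos: [0.6508, 0.2237, 0.2392]
orientation: [-0.701, -0.083, 0.08, 0.704]
force: [-0.5, 3.6, 5.3]
gripper_width: 0.178
```

```bash
python3 -m pendant '[[1.5,0.05,-0.2,0.3,0,0,0],[1.5,0,0,0,0,0,0]]'
python3 -m pendant '[[1.5,0.07,-0.29,0,0,0,0],[1.5,0,0,0,0,0,0]]'
python3 -m pendant '[[1.5,0.07,-0.29,0,0,0,0],[1.5,0,0,0,0,0,0]]'
```

```text
time_s: 4.53
tool_pos: [0.6502, 0.2233, 0.24]
orientation: [-0.7, -0.082, 0.081, 0.704]
force: [0.1, 10.7, -0.3]
gripper_width: 0.173
time_s: 4.7
tool_pos: [0.6502, 0.2231, 0.24]
orientation: [-0.699, -0.082, 0.081, 0.706]
force: [-1.8, 19.1, 0.0]
gripper_width: 0.175
time_s: 4.87
tool_pos: [0.6503, 0.2229, 0.2401]
orientation: [-0.697, -0.083, 0.082, 0.707]
force: [-2.5, 25.8, -0.6]
gripper_width: 0.183
```

```bash
python3 -m pendant '[[2.2,-0.3,1.2,0,0,0,0],[2.5,0,0.2,1,0,0,0],[2.5,0,0,3,0,0,0],[2.5,0,0,3.5,0,0,0],[2.5,-2.8,0,2,0,0,0],[2.5,-3,0,-1,0,0,0],[2.5,-3,0,-1,0,0,0],[2.5,0,0,-1,0,0,0],[2.5,0,0,0,0,0,0],[2.5,0,0,0,0,0,0]]'
python3 - <<'E'
from h import *
c=get_calibration("wrist");f=grab_frame("wrist");np.save("w3.npy",np.array([c["T"]]));cv2.imwrite("pics/w3.png",cv2.resize(f,None,fx=1.5,fy=1.5,interpolation=cv2.INTER_CUBIC)[:,:,::-1])
print(monitor.state()["tool_pos"],c["T"].round(3))
E
```

```text
time_s: 5.7
tool_pos: [0.5611, 0.2277, 0.3051]
orientation: [0.703, 0.081, -0.081, -0.702]
force: [-0.5, 0.5, 0.0]
gripper_width: 0.291
[0.56180956 0.22782738 0.30565275] [[-0.226 -0.927 -0.299  0.485]
 [ 0.974 -0.216 -0.068  0.21 ]
 [-0.001 -0.307  0.952  0.437]
 [ 0.     0.     0.     1.   ]]
```

View pics/w3.png

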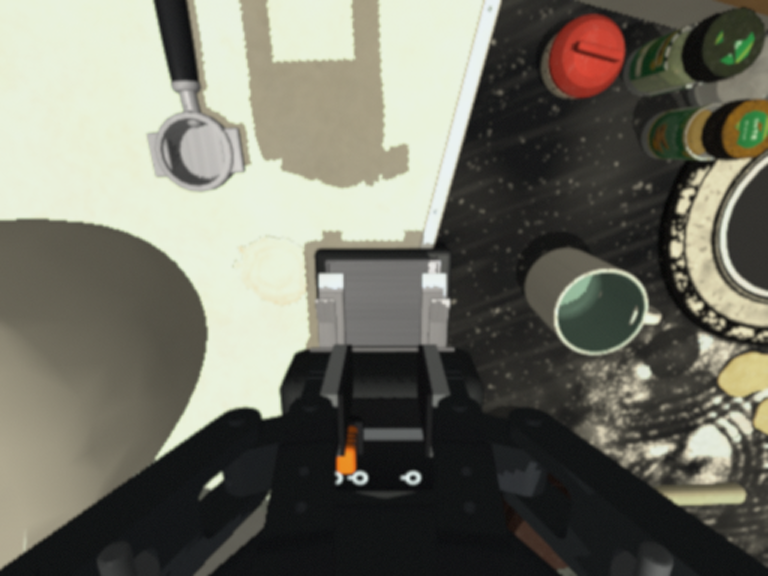

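```bash
python3 - <<'E'
from h import *
c=get_calibration("wrist")
def P(w,u,v,z):
    c["T"]=np.load(w)[0]; return onz(c,(u+.5)/1.5-.5,(v+.5)/1.5-.5,z)
y=np.radians(13.2);R=np.array([[np.cos(y),np.sin(y)],[-np.sin(y),np.cos(y)]]);g=np.array([.6884,.2504])
for n,w,u,v,z in (("Rtip o","w3.npy",319,274,.112),("Rtip i","w3.npy",343,274,.112),("Ltip i","w3.npy",423,274,.112),("Ltip o","w3.npy",447,274,.112),("head bottom front","w3.npy",384,347,.168),("w2 tipR","w2.npy",300,178,.112),("w2 tipRi","w2.npy",328,178,.112),("w2 tipLi","w2.npy",431,178,.112),("w2 tipLo","w2.npy",464,178,.112),("tray R","w3.npy",317,250,.03),("tray L","w3.npy",449,250,.03),("grip2","w3.npy",346,466,.248),("head bottom w2","w2.npy",380,252,.168)):
    p=P(w,u,v,z);print(n,p.round(4),"local",(R@(p[:2]-g)).round(4))
for n,u,v,z in(("rimC",197,151,.037),("lugR",149,157,.033),("lugL",243,148,.033),("neck",188,92,.026),("handle",182,65,.026),("handle2",172,5,.026)):
    print(n,P("w3.npy",u,v,z).round(4))
a=P("w3.npy",197,149,.033);b=P("w3.npy",172,5,.026);d=a-b;print("yaw",np.degrees(np.arctan2(d[1],d[0])))
a=P("w3.npy",149,157,.033);b=P("w3.npy",243,148,.033);d=b-a;print("yawlug",np.degrees(np.arctan2(-d[0],d[1])),np.linalg.norm(d))
E
```

```text
Rtip o [0.5903 0.1789 0.112 ] local [-0.1118 -0.0472]
Rtip i [0.5858 0.1981 0.112 ] local [-0.1118 -0.0275]
Ltip i [0.5709 0.2624 0.112 ] local [-0.1117  0.0385]
Ltip o [0.5664 0.2816 0.112 ] local [-0.1117  0.0583]
head bottom front [0.6158 0.2399 0.168 ] local [-0.0731  0.0064]
w2 tipR [0.5922 0.1825 0.112 ] local [-0.1092 -0.0442]
w2 tipRi [0.5882 0.1995 0.112 ] local [-0.1091 -0.0267]
w2 tipLi [0.5737 0.2622 0.112 ] local [-0.109   0.0377]
w2 tipLo [0.569  0.2823 0.112 ] local [-0.1089  0.0583]
tray R [0.5923 0.1644 0.03  ] local [-0.1132 -0.0618]
tray L [0.5619 0.2947 0.03  ] local [-0.113  0.072]
grip2 [0.654 0.227 0.248] local [-0.0388 -0.0149]
head bottom w2 [0.6143 0.2394 0.168 ] local [-0.0747  0.0063]
rimC [0.5232 0.0403 0.037 ]
lugR [ 0.5392 -0.0049  0.033 ]
lugL [0.5112 0.0802 0.033 ]
neck [0.4746 0.023  0.026 ]
handle [0.4536 0.0159 0.026 ]
handle2 [0.4088 0.0038 0.026 ]
yaw 17.014788719147678
yawlug 18.22498509021133 0.08958905153124526
```

The slide sits at the two-cup end ((346,466)); prong tips are at row 274, columns 319–343 and 423–447; portafilter rim centre at (197,151). Now the grasp.

```bash
python3 -m pendant '[[6,-1.34,-2.18,-1.86,0,0,0.36],[6,-1.34,-2.18,-1.86,0,0,0.36],[6,-1.34,-2.18,-1.86,0,0,0.36],[6,-1.34,-2.18,-1.86,0,0,0.36],[6,-1.34,-2.18,-1.86,0,0,0.36],[6,-1.34,-2.18,-1.86,0,0,0.36],[6,-1.34,-2.18,-1.86,0,0,0.36],[6,-1.34,-2.18,-1.86,0,0,0.36],[6,-1.34,-2.18,-1.86,0,0,0.36],[6,-1.34,-2.18,-1.86,0,0,0.36],[6,0,0,0,0,0,0],[6,0,0,0,0,0,0]]'
python3 - <<'E'
from h import *
from scipy.spatial.transform import Rotation as R
print(R.from_quat(monitor.state()["orientation"]).as_matrix().round(4),monitor.state()["tool_pos"].round(4))
E
```

```text
time_s: 6.75
tool_pos: [0.4272, 0.009, 0.1186]
orientation: [-0.7, -0.102, 0.102, 0.7]
force: [0.5, 0.4, 0.0]
gripper_width: 0.704
[[ 9.585e-01 -5.000e-04 -2.849e-01]
 [ 2.849e-01  0.000e+00  9.585e-01]
 [-5.000e-04 -1.000e+00  2.000e-04]] [0.4272 0.009  0.1186]
```

```bash
python3 -m pendant '[[6,0.1,0.1,-3,0,0,0],[6,0,0,-3,0,0,0],[6,0,0,-2.5,0,0,0],[6,0,0,-1.4,0,0,0],[6,0,0,0,0,0,0],[2,0,0,0,0,0,0],[1,0,0,0,0,0,0],[1,0,0,0,0,0,0],[1,0,0,0,0,0,0],[1,0,0,0,0,0,0],[1,0,0,0,0,0,0],[1,0,0,0,0,0,0]]'
```

```text
time_s: 7.75
tool_pos: [0.4298, 0.011, 0.0209]
orientation: [0.7, 0.104, -0.101, -0.699]
force: [2.9, 1.0, 5.6]
gripper_width: 0.288
```

```bash
python3 -m pendant '[[1,0,0,1,0,0,0],[1,0,0,3,0,0,0],[1,0,0,3,0,0,0],[1,0,0,3,0,0,0],[1,0.1,3.1,0.16,0,0,-0.56],[1,0.1,3.1,0.16,0,0,-0.56],[1,0.1,3.1,0.16,0,0,-0.56],[1,0.1,3.1,0.16,0,0,-0.56],[1,0.1,3.1,0.16,0,0,-0.56],[1,0.1,3.1,0.2,0,0,-0.56],[1,0,0,0,0,0,0],[1,0,0,0,0,0,0],[1,0,0,0,0,0,0]]'
python3 - <<'E'
from h import *
from scipy.spatial.transform import Rotation as R
c=get_calibration("wrist");f=grab_frame("wrist");np.save("w4.npy",np.array([c["T"]]));cv2.imwrite("pics/w4.png",cv2.resize(f,None,fx=1.5,fy=1.5,interpolation=cv2.INTER_CUBIC)[:,:,::-1])
s=grab_frame("side");cv2.imwrite("pics/s4.png",cv2.resize(s[150:290,95:325],None,fx=3.4,fy=3.4,interpolation=cv2.INTER_CUBIC)[:,:,::-1])
print(R.from_quat(monitor.state()["orientation"]).as_matrix().round(4),monitor.state()["tool_pos"].round(4))
E
```

```text
time_s: 8.83
tool_pos: [0.432, 0.1965, 0.1284]
orientation: [0.703, 0.081, -0.084, -0.702]
force: [-0.1, -0.3, -4.2]
gripper_width: 0.286
[[ 9.731e-01 -2.400e-03 -2.305e-01]
 [ 2.305e-01 -1.100e-03  9.731e-01]
 [-2.600e-03 -1.000e+00 -5.000e-04]] [0.4327 0.196  0.1287]
```

View pics/w4.png

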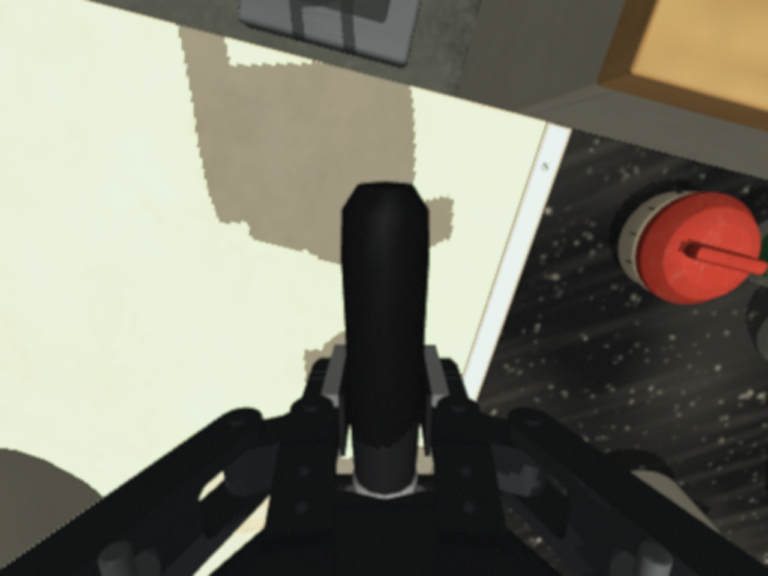

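View pics/s4.png

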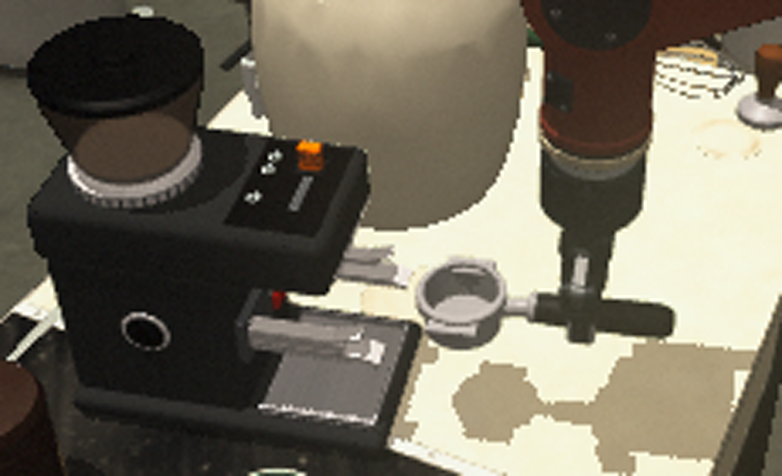

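```bash
python3 - <<'E'
from h import *
S=get_calibration("side");y=np.radians(13.3);u=np.array([np.cos(y),np.sin(y),0]);t=np.array([.4327,.196,.1078])
q=proj(S,[t+u*.0979+[0,0,.037],t-u*.070+[0,0,.026],t+u*.0379+[0,0,.026]])
print("pred crop px rim, end, handle start",((q-[95,150])*3.4).round(1))
# fork prediction in the side view, for prong tips top
g=np.array([.6871,.2558,0]);n=np.array([-u[1],u[0],0])
for x in(-.098,-.110):
  for yy in (.040,-.040): print(x,yy,((proj(S,g+u*x+n*yy+[0,0,.112])-[95,150])*3.4).round(1))
E
```

```text
pred crop px rim, end, handle start [[458.  283.1]
 [671.4 322.6]
 [533.4 303.6]]
-0.098 0.04 [[365.5 337.3]]
-0.098 -0.04 [[391.2 268.1]]
-0.11 0.04 [[380.5 339.4]]
-0.11 -0.04 [[405.3 270. ]]
```

```bash
python3 - <<'E'
from h import *
S=get_calibration("side")
def dark(img,u0,u1,v0,v1):
    g=cv2.cvtColor(img,cv2.COLOR_BGR2GRAY).astype(float)
    return g[v0:v1,u0:u1]
a=cv2.imread("pics/side0.png");y=np.radians(17.2);u=np.array([np.cos(y),np.sin(y),0]);t=np.array([.5232,.0403,0])
A=lambda q:((q-[95,150])*3.4).round(1)
print("initial pred rim,end,start",A(proj(S,[t+[0,0,.037],t-u*.168+[0,0,.026],t-u*.06+[0,0,.026]])))
# handle columns: dark span per column (crop px)
b=cv2.imread("pics/s4.png")
c0=cv2.imread("pics/a.png")
for n,im,cols,v0,v1 in(("a",c0,range(620,730,15),225,310),("s4",b,[545,555,562,602,615,630,645,660],280,350)):
    g=cv2.cvtColor(im,cv2.COLOR_BGR2GRAY)
    for c in cols:
        r=np.where(g[v0:v1,c]<85)[0]+v0
        print(n,c,r.min() if len(r) else None,r.max() if len(r) else None)
E
```

```text
initial pred rim,end,start [[546.6 247.4]
 [727.1 271.7]
 [610.4 261.6]]
a 620 251 273
a 635 253 275
a 650 253 277
a 665 253 279
a 680 256 280
a 695 256 282
a 710 257 284
a 725 262 281
s4 545 295 322
s4 555 296 324
s4 562 280 324
s4 602 280 330
s4 615 300 331
s4 630 301 334
s4 645 304 335
s4 660 305 337
```

```bash
python3 -m pendant '[[1,0,0,-1,0.25,-1.07,0],[1,0,0,-1,0.25,-1.07,0],[1,0,0,-0.7,0,0,0],[1,0.97,0.23,0,0,0,0],[1,0.97,0.23,0,0,0,0],[1,0.49,0.12,0,0,0,0],[1,0,0,0,0,0,0],[1,0,0,0,0,0,0]]'
python3 - <<'E'
from h import *
from scipy.spatial.transform import Rotation as R
s=grab_frame("side");im=cv2.resize(s[195:275,150:310],None,fx=5,fy=5,interpolation=cv2.INTER_CUBIC)[:,:,::-1];cv2.imwrite("pics/s5.png",im)
p=monitor.state()["tool_pos"];print(R.from_quat(monitor.state()["orientation"]).as_matrix().round(4),p.round(4))
d=p[:2]-[.6871,.2558];y=np.radians(13.2);print("local",d[0]*np.cos(y)+d[1]*np.sin(y),-d[0]*np.sin(y)+d[1]*np.cos(y))
E
```

```text
time_s: 9.6
tool_pos: [0.4591, 0.2031, 0.103]
orientation: [-0.701, -0.096, 0.069, 0.704]
force: [-1.0, 0.0, -4.5]
gripper_width: 0.287
[[ 9.722e-01  3.720e-02 -2.313e-01]
 [ 2.311e-01  8.700e-03  9.729e-01]
 [ 3.820e-02 -9.993e-01 -1.000e-04]] [0.4584 0.203  0.1027]
local -0.2346699594088653 0.0008549026836129833
```

View pics/s5.png

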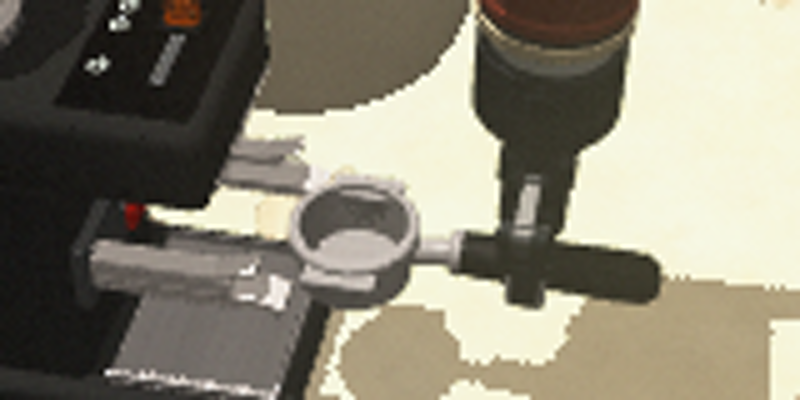

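The rim is level-looking, the lug's leading end (305,275) about 8 mm before the near prong tip (290,290), laterally in line. Advance in small steps watching force.

```bash
python3 -m pendant '[[1,0.98,0.18,0,0,0,0],[1,0.49,0.11,0,0,0,0],[1,0.49,0.11,0,0,0,0],[1,0,0,0,0,0,0]]'
python3 -m pendant '[[1,0.49,0.11,0,0,0,0],[1,0.49,0.11,0,0,0,0],[1,0,0,0,0,0,0]]'
```

```text
time_s: 9.98
tool_pos: [0.4789, 0.2073, 0.1029]
orientation: [-0.701, -0.096, 0.068, 0.704]
force: [0.2, 0.1, -4.2]
gripper_width: 0.287
time_s: 10.23
tool_pos: [0.4885, 0.2094, 0.1027]
orientation: [-0.701, -0.096, 0.068, 0.704]
force: [0.6, 0.2, -3.6]
gripper_width: 0.288
```

```bash
for i in 1; do :; done; python3 -m pendant '[[1,0,0,-0.1,0,0,0],[1,0,0,0,0,0,0]]'
python3 -m pendant '[[1,0,0,-0.1,0,0,0],[1,0,0,0,0,0,0]]'
python3 -m pendant '[[1,0,0,-0.1,0,0,0],[1,0,0,0,0,0,0]]'
```

```text
time_s: 10.4
tool_pos: [0.4871, 0.2091, 0.1012]
orientation: [-0.701, -0.096, 0.069, 0.704]
force: [0.3, -0.3, -3.1]
gripper_width: 0.289
time_s: 10.57
tool_pos: [0.4872, 0.2092, 0.1004]
orientation: [-0.701, -0.096, 0.069, 0.704]
force: [-1.0, -0.7, -3.1]
gripper_width: 0.288
time_s: 10.73
tool_pos: [0.4875, 0.2093, 0.0998]
orientation: [-0.701, -0.096, 0.069, 0.704]
force: [-1.7, -0.1, -0.8]
gripper_width: 0.283
```

```bash
python3 -m pendant '[[1,0,0,0.12,0,0,0],[1,0.49,0.11,0,0,0,0],[1,0.49,0.11,0,0,0,0],[1,0,0,0,0,0,0]]'
python3 -m pendant '[[1,0.49,0.11,0,0,0,0],[1,0.49,0.11,0,0,0,0],[1,0,0,0,0,0,0]]'
python3 -m pendant '[[1,0.49,0.11,0,0,0,0],[1,0.49,0.11,0,0,0,0],[1,0,0,0,0,0,0]]'
```

```text
time_s: 11.07
tool_pos: [0.4985, 0.2116, 0.1009]
orientation: [-0.701, -0.096, 0.068, 0.704]
force: [-0.5, 0.3, -3.0]
gripper_width: 0.285
time_s: 11.32
tool_pos: [0.5082, 0.2138, 0.1009]
orientation: [-0.701, -0.096, 0.068, 0.704]
force: [-0.3, -0.0, -3.1]
gripper_width: 0.286
time_s: 11.57
tool_pos: [0.518, 0.216, 0.1009]
orientation: [-0.701, -0.096, 0.068, 0.704]
force: [0.3, -0.1, -4.2]
gripper_width: 0.283
```

```bash
python3 -m pendant '[[1,0.49,0.11,0,0,0,0],[1,0.49,0.12,0,0,0,0],[1,0,0,0,0,0,0]]'
python3 -m pendant '[[1,0.29,0.07,0,0,0,0],[1,0.29,0.07,0,0,0,0],[1,0,0,0,0,0,0]]'
python3 -m pendant '[[1,0.2,0.05,0,0,0,0],[1,0.2,0.05,0,0,0,0],[1,0,0,0,0,0,0]]'
```

```text
time_s: 11.82
tool_pos: [0.5278, 0.2183, 0.1009]
orientation: [-0.701, -0.096, 0.068, 0.704]
force: [1.0, 0.9, -3.1]
gripper_width: 0.286
time_s: 12.07
tool_pos: [0.533, 0.2196, 0.1008]
orientation: [-0.701, -0.096, 0.069, 0.704]
force: [-0.6, -0.2, -3.3]
gripper_width: 0.288
time_s: 12.32
tool_pos: [0.5368, 0.2206, 0.1007]
orientation: [-0.701, -0.096, 0.069, 0.704]
force: [0.2, -0.1, -4.2]
gripper_width: 0.287
```

```bash
python3 -m pendant '[[1,0.29,0.07,0,0,0,0],[1,0,0,0,0,0,0]]'
python3 -m pendant '[[1,0.29,0.07,0,0,0,0],[1,0,0,0,0,0,0]]'
python3 -m pendant '[[1,0.29,0.07,0,0,0,0],[1,0,0,0,0,0,0]]'
```

```text
time_s: 12.48
tool_pos: [0.5398, 0.2213, 0.1008]
orientation: [-0.701, -0.096, 0.069, 0.704]
force: [-0.9, -0.3, -4.1]
gripper_width: 0.287
time_s: 12.65
tool_pos: [0.5427, 0.222, 0.1008]
orientation: [-0.701, -0.096, 0.069, 0.704]
force: [0.0, 0.3, -4.3]
gripper_width: 0.289
time_s: 12.82
tool_pos: [0.5456, 0.2227, 0.1008]
orientation: [-0.701, -0.096, 0.069, 0.704]
force: [-0.8, -1.2, -4.3]
gripper_width: 0.287
```

```bash
python3 -m pendant '[[1,0.2,0.05,0,0,0,0],[1,0,0,0,0,0,0]]'
python3 -m pendant '[[1,0.2,0.05,0,0,0,0],[1,0,0,0,0,0,0]]'
python3 -m pendant '[[1,0.2,0.05,0,0,0,0],[1,0,0,0,0,0,0]]'
```

```text
time_s: 12.98
tool_pos: [0.5459, 0.2229, 0.1004]
orientation: [-0.701, -0.095, 0.07, 0.704]
force: [-7.3, -2.5, -0.0]
gripper_width: 0.287
time_s: 13.15
tool_pos: [0.546, 0.2229, 0.1002]
orientation: [-0.701, -0.093, 0.072, 0.703]
force: [-14.7, -3.5, 6.3]
gripper_width: 0.293
time_s: 13.32
tool_pos: [0.5461, 0.223, 0.0996]
orientation: [-0.701, -0.092, 0.073, 0.703]
force: [-20.7, -6.6, 10.6]
gripper_width: 0.286
```

```bash
python3 -m pendant '[[1,-0.39,-0.1,0,0,0,0],[1,0,0,0,0,0,0],[3.3,0,0,0,0,0,0],[5,0,0,0,0,0,0],[5,0,0,0,0,0,0],[5,0,0,0,0,0,0],[5,0,0,0,0,0,0]]'
python3 - <<'E'
from h import *
s=grab_frame("side");cv2.imwrite("pics/s6f.png",s[:,:,::-1]);im=cv2.resize(s[195:275,130:290],None,fx=5,fy=5,interpolation=cv2.INTER_CUBIC)[:,:,::-1];cv2.imwrite("pics/s6.png",im)
E
```

```text
time_s: 13.9
tool_pos: [0.548, 0.2233, 0.1013]
orientation: [-0.701, -0.096, 0.068, 0.704]
force: [-0.7, -0.1, -0.6]
gripper_width: 0.582
```

View pics/s6.png

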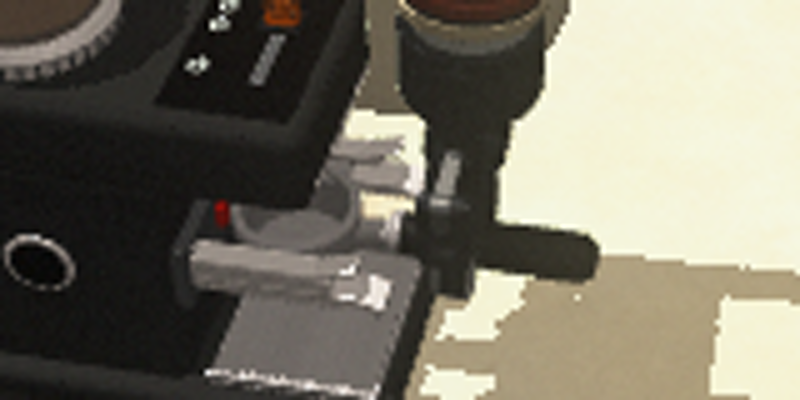

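```bash
python3 - <<'E'
from h import *
S=get_calibration("side");u=np.array([.9736,.2284,0])
for n in("side0","s6f"):
    im=cv2.imread(f"pics/{n}.png").astype(int);r=im[225:250,160:190]
    m=(r[:,:,2]>70)&(r[:,:,2]>2.5*r[:,:,1]);v,x=np.where(m);print(n,m.sum(),x.min()+160,x.max()+160,v.min()+225,v.max()+225,x.mean()+160,v.mean()+225)
p=np.array([.70,.2558,.095]);print("px shift for +6mm along x",proj(S,p+u*.006)-proj(S,p))
for o in (-.05,-.047,-.044,-.055): # handle end predicted
    t=np.array([.6871,.2558,0])+u*(o-.168);print(o,((proj(S,t+[0,0,.105])-[130,195])*5).round(1))
E
```

```text
side0 13 175 178 236 240 176.07692307692307 237.46153846153845
s6f 12 173 175 235 239 173.91666666666666 236.83333333333334
px shift for +6mm along x [[-2.05834544 -0.29178866]]
-0.05 [[598.2 258.5]]
-0.047 [[592.7 257.7]]
-0.044 [[587.3 256.9]]
-0.055 [[607.3 259.7]]
```

Red switch moved −2.15 px, matching the 6 mm travel (−2.06 px predicted): fully pressed. Retreat up and back.

```bash
python3 -m pendant '[[5.5,-0.5,-0.12,0.5,0,0,0],[5.5,-0.5,-0.12,1.5,0,0,0],[5.5,-0.5,-0.12,3,0,0,0],[5.5,-1,-0.23,3,0,0,0],[5.5,-2,-0.5,3,0,0,0],[5.5,-2.5,-1.5,2,0,0,0],[5.5,-2.5,-2,1,0,0,0],[5.5,0,0,0,0,0,0],[5.5,0,0,0,0,0,0],[5.5,0,0,0,0,0,0],[5.5,0,0,0,0,0,0],[5.5,0,0,0,0,0,0],[5.5,0,0,0,0,0,0],[5.5,0,0,0,0,0,0],[5.5,0,0,0,0,0,0]]'
python3 - <<'E'
from h import *
s=grab_frame("side");cv2.imwrite("pics/s7f.png",s[:,:,::-1]);im=cv2.resize(s[130:290,95:335],None,fx=3.3,fy=3.3,interpolation=cv2.INTER_CUBIC)[:,:,::-1];cv2.imwrite("pics/s7.png",im)
im=cv2.imread("pics/s7f.png").astype(int);r=im[225:250,160:190]
m=(r[:,:,2]>70)&(r[:,:,2]>2.5*r[:,:,1]);v,x=np.where(m);print(m.sum(),x.mean()+160,v.mean()+225)
E
```

```text
time_s: 15.2
tool_pos: [0.4522, 0.1773, 0.2401]
orientation: [-0.701, -0.095, 0.069, 0.704]
force: [0.5, -0.6, -1.0]
gripper_width: 0.647
12 173.91666666666666 237.16666666666666
```

View pics/s7.png

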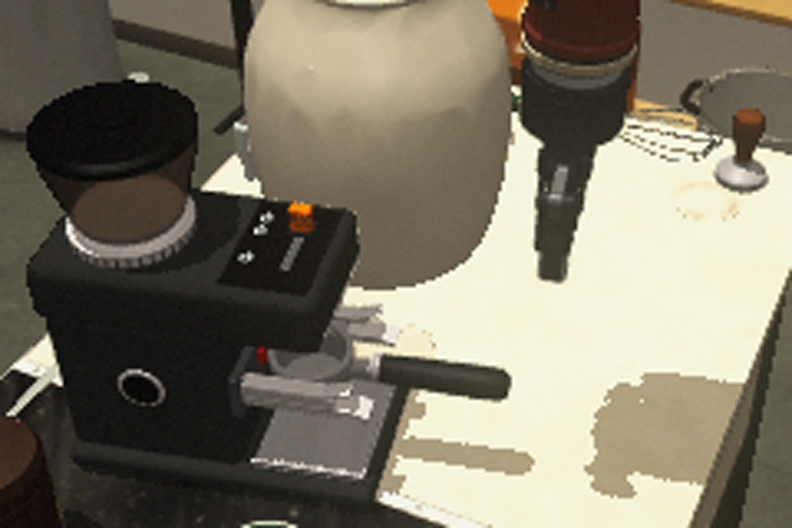

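The portafilter hangs seated in the fork with its handle out to (505,382), the switch is still pressed (red at (262,354), unchanged), the slide is at two cups, and the robot is clear.

```bash
python3 -c "
from rig import job
print(job.close_job())"
```

```text
the job is handed in; nothing more can be done
None
```

The grinder is ready for a double, and the job was handed in at about 15 s on the robot's clock, well inside the 58 s limit.

- **Dose slide:** I straddled the orange tab and pushed it to the two-cup end, stopping when the force rose to about 26 N against its stop. This was done before the portafilter went near the switch.
- **Portafilter:** I gripped it by the handle and corrected a nose-down sag of about 2°. I then slid it level under the lips and spout until it met the stops (about 21 N), let go, and pulled the arm clear.
- **Start switch:** in the side camera the red switch moved back 2.15 px, against 2.06 px predicted for 6 mm of travel. It was in the same place after I let go and backed off.
- **Final picture:** the portafilter hangs in the fork, the slide is at two cups, the tamper stands upright, and the robot touches nothing. The arm never went near the tamper or the mug. Only the mug's rim shows in that picture, so I did not re-measure either one.

One check disagreed. Going by the prong tips, the grinder sat about 1.5 cm nearer the robot than its head's front edge suggested, so I took the final depth from contact with the stops. The handle end's position in the side view and the switch travel both agree with fully home.

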